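# Move a paint-sample carrier to the next rail and clip it in

### The job

On the grey-based drying rail hang two paint-sample carriers. Lift the red one over the end stops, set it down astride the rail of the wooden-based stand in the free part between the plain end stop and the black clip, then slide it along the rail fully home under the clip's hood, up to its rubber buffer, so that the orange sprung roller holds it, and let go. Push gently, by feel: nothing may be rammed or forced, and the blue carrier stays hanging where it is.

Things in the scene. Friction and masses are not known exactly. Their poses are not given: they have to be found in the camera images.
- carrier_red_grip (a point): Centre of the red carrier's grip tab, 12 (x) x 26 (y) x 32 (z) mm; y runs along the rail, z up; same either way round. Below the tab a narrower 12 mm neck, then an aluminium saddle (inverted U) 30 mm long (y), 20.5 wide: roof 6 mm thick, its underside 34 mm below this point; channel 9.5 mm wide. Two red panels hang astride the rail to 84 mm below this point. Grip it from above.
- carrier_red: The whole red carrier, about 100 to 170 g. Origin in the middle of the roof's underside, where it rests on the rail's top edge, 34 mm below the tab's centre; same axes.
- carrier_blue_grip (a point): Centre of the blue carrier's tab: same build as the red one, hanging on the same rail, tab centres 64 to 100 mm apart. It must stay hanging there.
- stand_a: Grey-based drying stand, fixed. Origin: middle of the base's underside. Base 80 (x) x 160 (y) x 14 mm. A flat steel rail, 6 mm thick, 160 mm long, runs along y above the base's middle, top edge 115 mm above the origin; at y = +77 and -77 mm an upright end stop 6 x 6 mm rises 18 mm above the rail's top.
- stand_b: Wooden-based stand, fixed: base, rail and end stops measure as on the grey one (rail along y, top edge 115 mm above the origin, so a seated carrier's tab centre is 149 mm above it). Towards its +y end the rail carries a black clip; the carrier is slid into it in the +y direction.
- set_down (a point): Point on the top edge of the wooden-based stand's rail at its y = -38 mm, stand's axes: a carrier set down with its middle here is always clear of the plain end stop and of the clip (20 mm or more short of the roller).
- clip_mount: Strip along the wooden-based stand's rail, its origin on the rail's top edge at the stand's y = +20 mm, stand's axes. The clip is clamped somewhere on it: the face of its hard rubber buffer, which looks to -y and meets the saddle's end, lies 0 to 35 mm to +y of this origin. Where is not reported: slide until felt (about 6 N per mm; bottoms after 3 mm). Over 24 N on the clip is ramming.
- clip_zone (a point): The furthest place (stand's y = +55 mm, rail top) that the buffer's face can have. On the clip's +x side an orange sprung roller (20 mm across, axis 5 mm before the face) presses the saddle to -x with 3.5 to 6 N; passing it takes 3 to 8 N of push; it holds the saddle when against the buffer or within about 2 mm of it. A hood 3 mm above the seated saddle's roof (9 to 12 mm above the rail) bars entry from above.
Things that resemble listed ones, but are neither listed nor needed, are in the scene too. There is more than one size of the carrier_red; the job needs the middle-sized.

How it is judged:
On the way, in this order (a step that is already met when the one before it is completed fails the run):
1. the red carrier is lifted off the drying rail, its roof higher than the end stops, touching neither stand (height (world z) of carrier_red_grip above 0.172 m and contact force between carrier_red and stand_a below 0.05 N and contact force between carrier_red and stand_b below 0.05 N), for 0.1 s.
2. the red carrier sits astride the wooden-based stand's rail, resting on it, not yet touching the clip (x of carrier_red_grip in the frame of stand_b between -0.0045 and 0.0045 m and z of carrier_red_grip in the frame of stand_b between 0.1465 and 0.1515 m and y of carrier_red_grip in the frame of stand_b between -0.07 and 0.06 m and angle between carrier_red_grip's own z axis and vertical below 0.12 rad and angle between the y axis of carrier_red_grip and the y axis of stand_b, either way round below 0.12 rad and contact force between carrier_red and stand_b above 0.2 N and contact force between carrier_red and clip_mount below 0.05 N), for 0.1 s.
At the end, for the whole second after the job is handed in: The red carrier sits at rest and upright (within 0.12 rad) astride the wooden-based stand's rail (seated to 2.5 mm in height, 4.5 mm sideways), held in the clip with more than 2 N, and released (x of carrier_red_grip in the frame of stand_b between -0.0045 and 0.0045 m and z of carrier_red_grip in the frame of stand_b between 0.1465 and 0.1515 m and y of carrier_red_grip in the frame of stand_b between -0.07 and 0.06 m and angle between carrier_red_grip's own z axis and vertical below 0.12 rad and angle between the y axis of carrier_red_grip and the y axis of stand_b, either way round below 0.12 rad and contact force between carrier_red and clip_mount above 2 N and linear speed of carrier_red below 0.02 m/s and contact force between the fingers and carrier_red below 0.01 N); the robot touches nothing.
It fails at once if the carrier is rammed into the clip (over 24 N) (contact force between carrier_red and clip_mount above 24 N).
It fails at once if the carrier is forced against a stand (over 35 N in all) (contact force between carrier_red and stand_b above 35 N or contact force between carrier_red and stand_a above 35 N).
It fails at once if the blue carrier is knocked or pushed more than 15 mm from its place (distance of carrier_blue_grip from where it was at the start of the episode above 0.015 m).
It also fails if it takes over 64 s, if anything falls off the work surface, if the arm or the gripper's body presses on something with over 40 N, if the wrist force passes 120 N, or if a joint passes its speed limit or range.

### The arm

A 6-joint arm with a two-finger parallel gripper is mounted at the origin on a cart in front of the work surface, level with it; the furniture and walls round the work are solid. World frame = base frame: x ahead of the robot, y to its left, z up, the work surface at z = 0. Lengths are in m, angles in rad, forces in N, time in s.
With the tool pointing down it reaches from about 0.35 to 0.975 m from the base axis. Payload 4.9 kg.
Tool frame: the origin (TCP) lies on the centre line of the jaws, within the pads' length; the fingertips stand 11 mm ahead of it and the grasp point (between the pads) lies 8 mm behind it; z points along the fingers, y is the direction in which the jaws open and shut (so a half turn about z gives the same grasp; the last joint's range is limited). The gripper opens to 85 mm and grips with 20 to 120 N. Pads are 22 mm wide; open, the fingers measure 114 mm over their backs; the gripper's body (76 mm by 85 mm) begins 54 mm behind the grasp point. The pads swing forward as they close: fully open they stand 13 mm farther back than shut.
Start: joints at [1.2, 0.053, 1.613, -0, 1.476, -0.119], TCP at [0.156, 0.605, 0.242] pointing down, gripper open.
Joint ranges: [-3.01, 3.01], [-1.01, 2.22], [0.06, 2.58], [-1.02, 4.17], [0.09, 2.62], [-3.14, 3.14]. Speed limits (rad/s): [2.57, 2.57, 3.14, 3.14, 3.14, 3.14].

### API

Orientations are given as a rotation vector (axis times angle).
In Python, from station import ctrl gives the robot as it stands.
- The arm moves only by the shell command python3 -m crank 'ROWS' [OPENING] [FORCE]. ROWS is JSON, a list of rows, each an object of numbers: "x", "y", "z": the shift along the tool's x, y, z as a fraction of full scale; "roll": the turn about the tool's z as a fraction of full scale. In form: [{"x": .., "y": .., "z": .., "roll": ..}, ...]. A call has 1 to 10 rows; each row shifts and turns the commanded pose from where the row before left it, along the tool's axes as they then stand; what a row does not reach is not made up. Full scale, the value 1, is 0.06 m for a shift and 0.12 rad for a turn. A row lasts 1/8 s, in which the tool goes at most 62.5 mm and 10.7 degrees, less where a joint would pass 70% of its speed; a pose out of reach is approached as far as the arm can. A call with a number of a shift or a turn outside -1 to 1 is refused whole. A call with a gripper value outside its range is refused whole. OPENING is the closure, from 0 (fully open) to 1 (shut), set as the call begins (- or left out, the last holds). The fingers move at their own pace and stop on an object; FORCE is the grip in N (left out, the last holds). Time passes only in rows, so rows that do not move let the fingers close. It gives the time, the measured TCP pose, the force and the opening at its end, in the units of the state.
- ctrl.get_obs(): the state, without advancing time (a new reading comes with each control period).
- ctrl.get_image(name): name is "scene" or "top"; returns a dict with "img" (480x640x3 uint8, red, green, blue), "K" (3x3 intrinsics, pixels), "k1" (the pictures are not rectified: a ray, as slopes to the right and down, at radius r is drawn at 1 + k1 r^2 times it, then the intrinsics apply), "rvec" (rotation vector, rad) and "tvec" (3), from world to camera coordinates, as OpenCV has them. Camera axes: x right, y down, z forward; pixel columns grow to the right and rows downward; lengths in m; the calibration is good to about 2 mm. A picture is of the moment at which its call begins. There is no depth.
- ctrl.finish_job(): hands the job in, once; it reports no verdict.
The state is a dict: "t": time; "q": joint angles; "dq": joint speeds; "effort": joint torques, N m; "tool_pos": TCP position; "tool_rot": TCP orientation; "contact_force": force on the tool from outside, world axes, zero at the start; "wrist_torque": the same for the moment, N m; "opening": finger opening in m.
Only numpy, scipy, OpenCV 4.12 (cv2) and the standard library are available. Lean on these libraries where they do the work, as an engineer would, in place of code of your own. Each camera call takes 0.05 s, during which the arm holds its last target.

## Working session

There is one attempt and no reset: what is moved stays moved. The work goes in short steps, Python scripts to look and compute and a shell command to move; the robot and the scene stay as the last step left them, time stands still between calls to the robot, and variables do not carry over. Pictures are saved under pics/ and viewed, and the job is handed in when it is done.

```bash
ls; mkdir -p pics; python3 - <<'E'
from station import ctrl
import cv2
o=ctrl.get_obs(); print({k:o[k] for k in ('t','tool_pos','tool_rot','contact_force','opening')})
for n in('scene','top'):
    d=ctrl.get_image(n); cv2.imwrite(f'pics/{n}0.png',d['img'][:,:,::-1]); print(n,d['K'],d['k1'],d['rvec'],d['tvec'])
E
```

```text
pics
{'t': 0.0, 'tool_pos': array([0.15550374, 0.60471736, 0.24104349]), 'tool_rot': array([-0.39444106, -3.11620082,  0.00317758]), 'contact_force': array([0.52815658, 0.57786243, 0.32235907]), 'opening': 0.08563559359555047}
scene [[511.59929188   0.         326.55723137]
 [  0.         511.59929188 225.01189546]
 [  0.           0.           1.        ]] 0.019727961573260736 [ 1.9871338  -0.56994613  0.32803312] [-0.54946887  0.16598099  0.79763739]
top [[471.08112706   0.         318.3360427 ]
 [  0.         471.08112706 239.16182694]
 [  0.           0.           1.        ]] 0.0022019446151052345 [ 2.18232212 -2.22148367  0.11527916] [-0.18327519  0.53717143  0.95217307]
```

View pics/scene0.png

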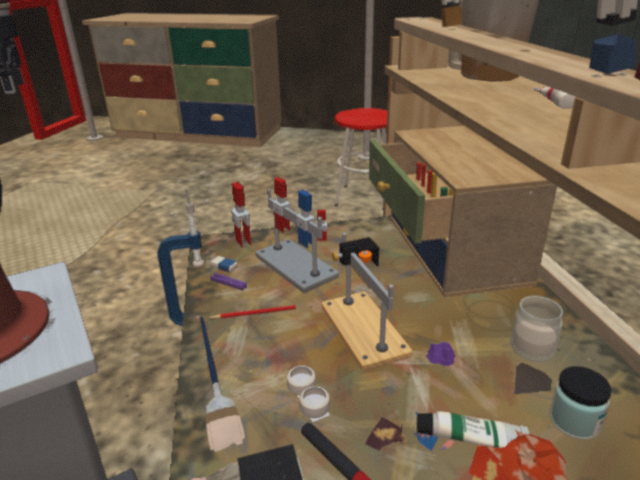

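View pics/top0.png

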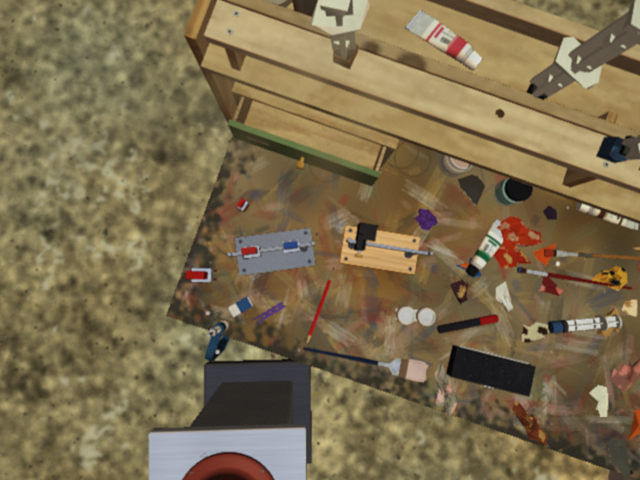

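```bash
cat > h.py <<'E'
import numpy as np, cv2
from station import ctrl
def cam(n):
    d=ctrl.get_image(n); d['D']=np.array([d['k1'],0,0,0,0.]); return d
def proj(d,P):
    return cv2.projectPoints(np.array(P,float).reshape(-1,3),d['rvec'],d['tvec'],d['K'],d['D'])[0].reshape(-1,2)
def ray(d,uv):
    p=cv2.undistortPoints(np.array([[uv]],float),d['K'],d['D']).ravel()
    R=cv2.Rodrigues(d['rvec'])[0]; return -R.T@d['tvec'], R.T@np.array([p[0],p[1],1])
def onz(d,uv,z):
    c,r=ray(d,uv); return c+r*(z-c[2])/r[2]
def tri(d1,u1,d2,u2):
    c,r=ray(d1,u1);e,s=ray(d2,u2)
    a=np.linalg.lstsq(np.c_[r,-s],e-c,rcond=None)[0]
    p,q=c+a[0]*r,e+a[1]*s; return (p+q)/2,np.linalg.norm(p-q)
def crop(d,x0,y0,x1,y1,f,name):
    cv2.imwrite('pics/'+name,cv2.resize(d['img'][y0:y1,x0:x1,::-1],None,fx=f,fy=f,interpolation=cv2.INTER_CUBIC))
E
python3 - <<'E'
from h import *
t=cam('top');s=cam('scene')
crop(t,170,180,450,300,2.8,'t1.png'); crop(s,220,165,420,365,3,'s1.png')
print(proj(t,[[0,0,0],[.156,.605,.24],[.6,0,0],[.6,.3,0]]),proj(s,[[0,0,0],[.156,.605,.24],[.6,.3,0]]))
E
```

```text
[[ 227.59095262  505.1316528 ]
 [-208.16339888  491.19679233]
 [ 226.08644533  210.13295826]
 [  81.4074827   212.18869248]] [[-29.46881283 332.55858338]
 [ 14.50289733  89.09163623]
 [249.72450938 185.12996319]]
```

View pics/t1.png

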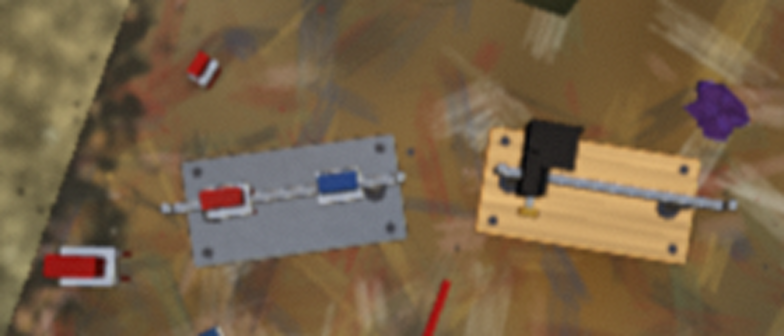

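View pics/s1.png

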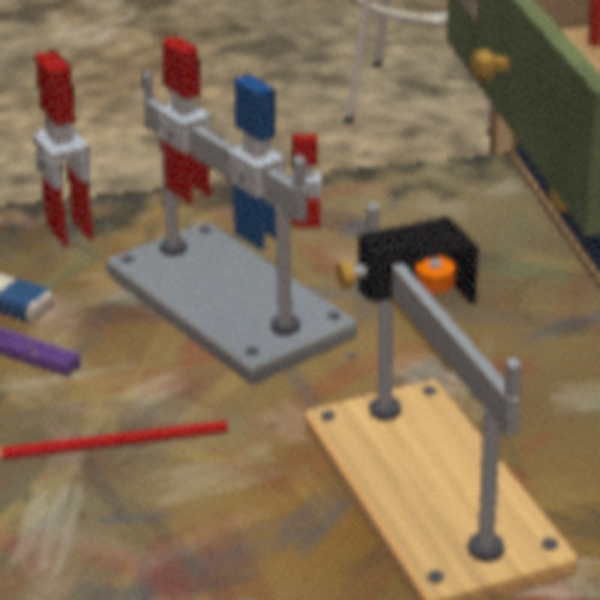

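```bash
python3 - <<'E'
from h import *
t=cam('top');s=cam('scene')
crop(t,220,225,325,285,7.5,'t2.png'); crop(t,330,215,440,280,7,'t3.png')
crop(s,225,170,335,260,7,'s2.png')
print('cam',ray(t,(0,0))[0])
for nm,a,b in(('A',(229.3,254.6),(313.2,243.2)),('B',(348.6,240.4),(431.8,253.2))):
    p,q=onz(t,a,.131),onz(t,b,.131); print(nm,p,q,np.linalg.norm(p-q),(p+q)/2, np.degrees(np.arctan2(-(p-q)[0],(p-q)[1])))
for d,n in((t,'t'),(s,'s')):
    im=d['img'].astype(int);R,G,B=im[...,0],im[...,1],im[...,2]
    for c,m in(('red',(R>110)&(G<70)&(B<70)),('blue',(B>90)&(R<70)&(B>G+30))):
        k,l,st,ce=cv2.connectedComponentsWithStats(m.astype(np.uint8))
        for i in range(1,k):
            if 40<st[i,4]<600 and 180<ce[i][0]<420: print(n,c,st[i],ce[i].round(1))
E
```

```text
cam [ 0.46573499 -0.15873413  0.99331309]
A [ 0.50071542 -0.02631778  0.131     ] [ 0.51892151 -0.17941216  0.131     ] 0.1541731172292068 [ 0.50981847 -0.10286497  0.131     ] 6.781803578805441
B [ 0.52298213 -0.24463735  0.131     ] [ 0.49672171 -0.39814715  0.131     ] 0.15573974688060718 [ 0.50985192 -0.32139225  0.131     ] -9.707435351649302
t red [236 198   9   9  43] [240.1 201.9]
t red [241 247  15   8  93] [248.2 250.4]
t red [186 270  18   9 133] [194.2 274.8]
t red [308 280  23  55 219] [319.  308.4]
t blue [283 242  15   7  79] [290.  244.7]
t blue [237 298  14  14 111] [243.5 304.4]
s red [417 162   9  18  71] [419.9 169.6]
s red [274 177  12   7  47] [279.4 180.2]
s red [232 182  11   8  63] [237.1 185.7]
s red [318 210   8  10  61] [321.8 213.9]
s red [318 231   9  10  45] [323.7 236.2]
s red [221 306  75  12 293] [256.6 311.4]
s red [353 471  18   9 106] [360.6 476. ]
s blue [220 260  13   7  53] [226.4 262.7]
```

View pics/t2.png

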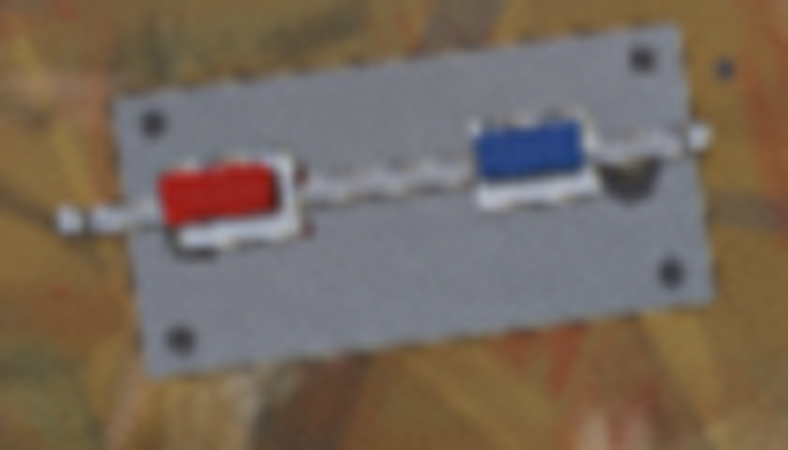

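View pics/t3.png

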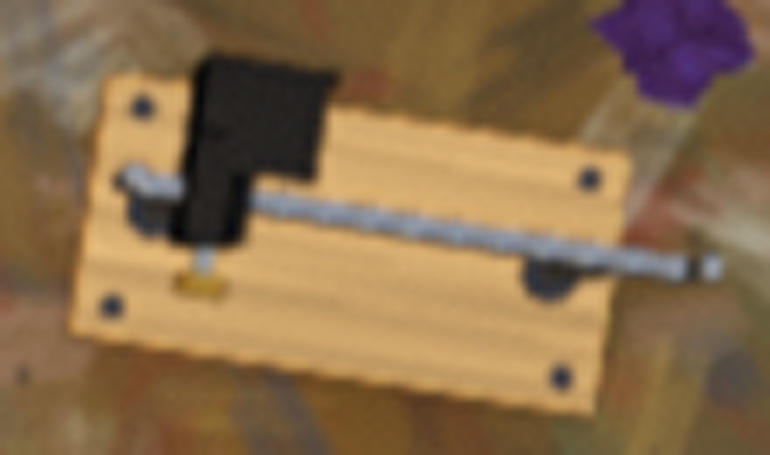

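View pics/s2.png

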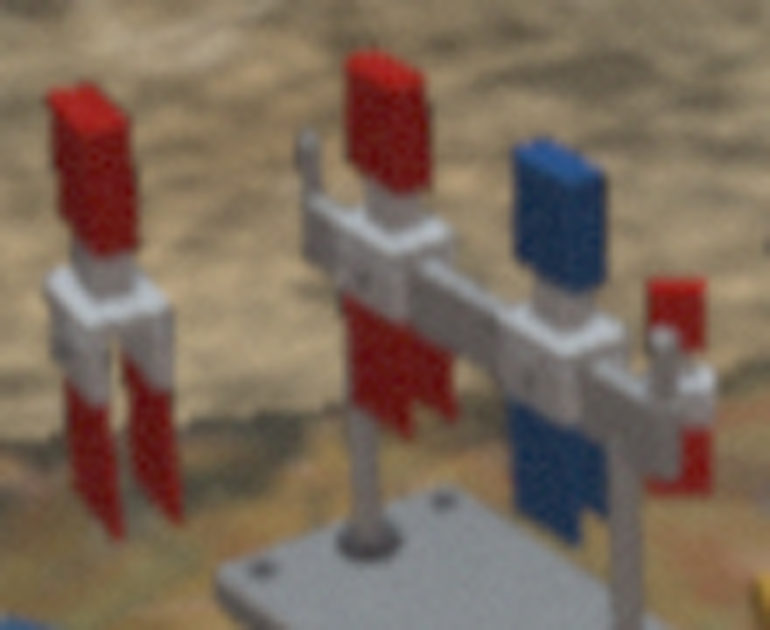

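```bash
python3 - <<'E'
from h import *
t=cam('top');s=cam('scene')
def T2(p):return (p[0]/7.5+220-.43,p[1]/7.5+225-.43)
def T3(p):return (p[0]/7+330-.43,p[1]/7+215-.43)
def S2(p):return (p[0]/7+225-.43,p[1]/7+170-.43)
for nm,T,cs,st in(('A',T2,[(115,100),(680,25),(712,298),(150,375)],[(68,220),(698,137)]),('B',T3,[(108,72),(632,153),(597,413),(72,335)],[(138,179),(712,267)])):
    P=np.array([onz(t,T(c),.014) for c in cs]); m=P.mean(0); v=P[0]+P[3]-P[1]-P[2]
    print(nm,'base',m.round(4),np.degrees(np.arctan2(-v[0],v[1])).round(2),[np.linalg.norm(P[i]-P[i-1]).round(4) for i in range(4)])
    p,q=[onz(t,T(c),.133) for c in st]; v=p-q
    print('  stops',p,q,((p+q)/2).round(4),np.degrees(np.arctan2(-v[0],v[1])).round(2),np.linalg.norm(v))
for n,p,u in(('red',(217,194),(387,70)),('blue',(529,150),(560,163))):
    print(n,onz(t,T2(p),.165),tri(t,T2(p),s,S2(u)))
E
```

```text
A base [ 0.511  -0.1025  0.014 ] 6.71 [np.float64(0.0765), np.float64(0.1576), np.float64(0.0764), np.float64(0.156)]
  stops [ 0.50192095 -0.02543482  0.133     ] [ 0.51948164 -0.17834531  0.133     ] [ 0.5107 -0.1019  0.133 ] 6.55 0.15391554352689188
B base [ 0.5111 -0.3216  0.014 ] -9.59 [np.float64(0.0794), np.float64(0.1594), np.float64(0.0787), np.float64(0.1586)]
  stops [ 0.52330396 -0.24570866  0.133     ] [ 0.49756431 -0.39666602  0.133     ] [ 0.5104 -0.3212  0.133 ] -9.68 0.15313606378253478
red [ 0.50603883 -0.06501829  0.165     ] (array([ 0.50785839, -0.06553395,  0.162337  ]), np.float64(0.003754121369215367))
blue [ 0.51509675 -0.13793017  0.165     ] (array([ 0.51691663, -0.13868023,  0.16156308]), np.float64(0.003634466656972281))
```

Candidates for the red carrier, as top and scene pixels:
- (198,275) / (238,200): the large one, free-standing.
- (248,250) / (280,200): the one hanging on the grey rail next to the blue carrier.
- (242,203) / (321,215): the small one, behind.

I choose the middle-sized one on the grey rail. The crops t2 and s2 confirm it. From the pictures, A is at (0.511, -0.102) with yaw 6.6°, B is at (0.511, -0.321) with yaw -9.6°, and the red tab is at (0.5065, -0.065).

```bash
python3 -m crank '[{"z":-0.1,"roll":1},{"z":-0.1,"roll":1},{"z":-0.1,"roll":1},{"z":-0.1,"roll":1},{"z":-0.1,"roll":1},{"z":-0.1,"roll":1},{"z":-0.1,"roll":1},{"z":-0.1,"roll":1},{"z":-0.1,"roll":1},{"z":-0.1,"roll":1}]' 0 40
cat >> h.py <<'E'
A=np.array([.5108,-.1022]);pA=np.radians(6.63);B=np.array([.5107,-.3214]);pB=np.radians(-9.64)
def to(xy,z,psi):
    o=ctrl.get_obs();R=cv2.Rodrigues(o['tool_rot'])[0];p=o['tool_pos']
    d=np.array([*xy,z])-p; y=np.array([np.cos(psi),np.sin(psi)])
    cur=np.arctan2(R[1,1],R[0,1]); dr=-(psi-cur); dr=(dr+np.pi)%(2*np.pi)-np.pi
    print('t',o['t'],'pos',p.round(4),'F',np.round(o['contact_force'],2),'open',round(o['opening'],4),'tilt',R[:,2].round(3))
    print('roll units',round(dr/.12,3),'shift units (cur tool axes)',(R.T@d/.06).round(3))
    Rn=np.c_[[-y[1],y[0],0],[y[0],y[1],0],[0,0,-1]]; print('shift units (target axes)',(Rn.T@d/.06).round(3))
yA=np.array([-np.sin(pA),np.cos(pA)]);yB=np.array([-np.sin(pB),np.cos(pB)])
E
python3 -c "
from h import *
to(A+.0373*yA,.26,pA);print(ctrl.get_obs()['q'])"
```

```text
t 0.4 pos [0.1557 0.6052 0.2421] F [-0.25  0.41  0.08] open 0.0854 tilt [-0. -0. -1.]
roll units 10.027 shift units (cur tool axes) [-8.446 -9.364 -0.296]
shift units (target axes) [-11.773   4.518  -0.299]
[ 1.20000449e+00  5.28535254e-02  1.61309819e+00  7.07198076e-06
  1.47600447e+00 -1.19006472e-01]validation failed for argument at $[0]...
```

```bash
python3 -m crank '[{"x":0,"y":0,"z":-0.1,"roll":1},{"x":0,"y":0,"z":-0.1,"roll":1},{"x":0,"y":0,"z":-0.1,"roll":1},{"x":0,"y":0,"z":-0.1,"roll":1},{"x":0,"y":0,"z":-0.1,"roll":1},{"x":0,"y":0,"z":-0.1,"roll":1},{"x":0,"y":0,"z":-0.1,"roll":1},{"x":0,"y":0,"z":-0.1,"roll":1},{"x":0,"y":0,"z":-0.1,"roll":1},{"x":0,"y":0,"z":-0.1,"roll":1}]' 0 40
python3 -c "
from h import *
to(A+.0373*yA,.26,pA);print(ctrl.get_obs()['q'])"
```

```text
t: 1.65
tool_pos: [0.1557, 0.6052, 0.3025]
tool_rot: [2.09, 2.345, -0.0]
contact_force: [0.3, 0.1, -0.0]
opening: 0.0856
t 1.65 pos [0.1557 0.6052 0.3025] F [ 0.32  0.1  -0.04] open 0.0856 tilt [-0. -0. -1.]
roll units -0.006 shift units (cur tool axes) [-11.77    4.526   0.708]
shift units (target axes) [-11.774   4.517   0.708]
[1.19997996e+00 2.41218651e-02 1.54276673e+00 2.00821127e-05
 1.57479204e+00 1.08496787e+00]
```

```bash
python3 -m crank '[{"x":-0.8,"y":0.3,"z":0,"roll":0},{"x":-0.8,"y":0.3,"z":0,"roll":0},{"x":-0.8,"y":0.3,"z":0,"roll":0},{"x":-0.8,"y":0.3,"z":0,"roll":0},{"x":-0.8,"y":0.3,"z":0,"roll":0},{"x":-0.8,"y":0.3,"z":0,"roll":0},{"x":-0.8,"y":0.3,"z":0,"roll":0},{"x":-0.8,"y":0.3,"z":0,"roll":0},{"x":-0.8,"y":0.3,"z":0,"roll":0},{"x":-0.8,"y":0.3,"z":0,"roll":0}]'
python3 -m crank '[{"x":-0.8,"y":0.3,"z":0,"roll":0},{"x":-0.8,"y":0.3,"z":0,"roll":0},{"x":-0.8,"y":0.3,"z":0,"roll":0},{"x":-0.8,"y":0.3,"z":0,"roll":0},{"x":-0.57,"y":0.32,"z":0.35,"roll":0},{"x":0,"y":0,"z":0.35,"roll":0},{"x":0,"y":0,"z":0,"roll":0}]'
python3 -c "
from h import *
to(A+.0373*yA,.147,pA);print(ctrl.get_obs()['q'])
t=cam('top');s=cam('scene')
crop(t,180,190,380,340,4,'t4.png');crop(s,200,100,360,260,3.7,'s4.png')"
```

```text
t: 2.9
tool_pos: [0.3919, 0.1485, 0.3026]
tool_rot: [2.085, 2.349, 0.002]
contact_force: [0.3, 0.5, 0.6]
opening: 0.0851
t: 3.78
tool_pos: [0.5074, -0.0631, 0.2577]
tool_rot: [-2.082, -2.346, 0.003]
contact_force: [0.2, 0.0, 0.2]
opening: 0.0855
t 3.775 pos [ 0.5074 -0.0631  0.2577] F [0.19 0.02 0.24] open 0.0855 tilt [-0.005  0.002 -1.   ]
roll units 0.027 shift units (cur tool axes) [-0.037 -0.01   1.845]
shift units (target axes) [-0.033 -0.019  1.845]
[-2.69471838e-01 -2.29321035e-01  1.85175273e+00  3.17919074e-04
  1.52425625e+00 -3.88452943e-01]
```

View pics/t4.png

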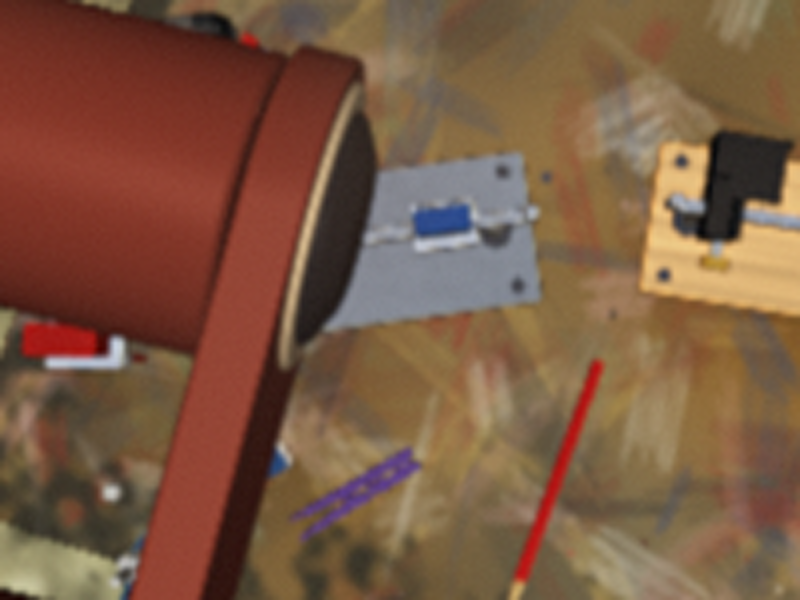

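View pics/s4.png

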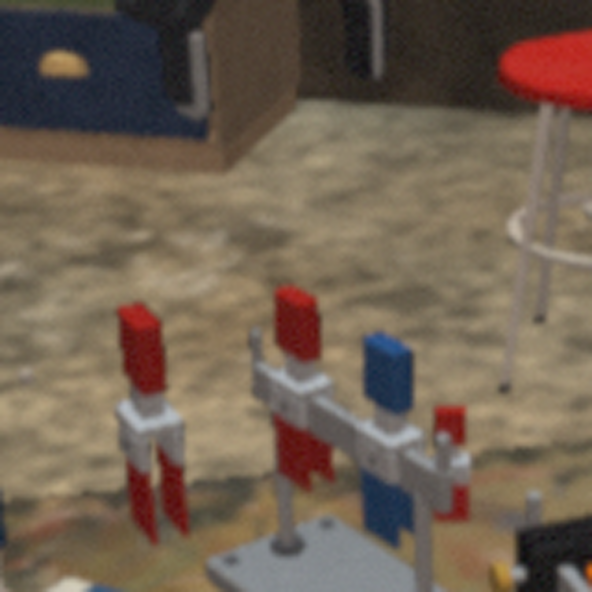

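```bash
python3 -m crank '[{"x":-0.035,"y":-0.015,"z":0.3,"roll":0.03},{"x":0,"y":0,"z":0.3,"roll":0},{"x":0,"y":0,"z":0.3,"roll":0},{"x":0,"y":0,"z":0.3,"roll":0},{"x":0,"y":0,"z":0.3,"roll":0},{"x":0,"y":0,"z":0.3,"roll":0},{"x":0,"y":0,"z":0.045,"roll":0},{"x":0,"y":0,"z":0,"roll":0}]' 0.45 20
python3 -c "
from h import *
to(A+.0373*yA,.147,pA)
s=cam('scene')
crop(s,200,100,360,260,3.7,'s5.png')"
```

```text
t: 4.88
tool_pos: [0.5084, -0.066, 0.1497]
tool_rot: [2.09, 2.346, 0.0]
contact_force: [-0.0, 0.1, -0.9]
opening: 0.0466
t 4.875 pos [ 0.5084 -0.066   0.1497] F [-0.02  0.1  -0.9 ] open 0.0466 tilt [ 0. -0. -1.]
roll units -0.003 shift units (cur tool axes) [ 0.018 -0.03   0.045]
shift units (target axes) [ 0.018 -0.03   0.045]
```

View pics/s5.png

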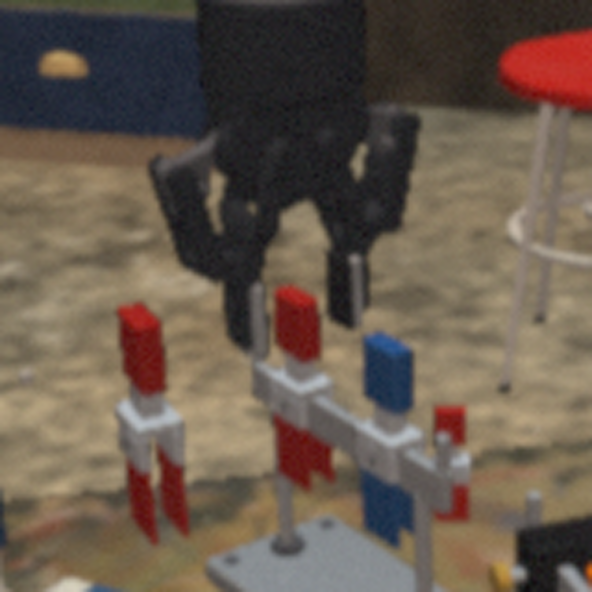

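```bash
python3 -m crank '[{"x":0.02,"y":-0.03,"z":0.03,"roll":0},{"x":0,"y":0,"z":0,"roll":0},{"x":0,"y":0,"z":0,"roll":0},{"x":0,"y":0,"z":0,"roll":0}]' 0.65 20
python3 -c "
from h import *
to(A+.0373*yA,.147,pA)
s=cam('scene');t=cam('top')
crop(s,220,120,340,260,4.2,'s6.png')
q=np.array(proj(s,[[*(A+.0373*yA),.165],[.507,-.0655,.148]]));print((q-[220,120])*4.2)"
```

```text
t: 5.42
tool_pos: [0.5063, -0.065, 0.148]
tool_rot: [2.089, 2.346, 0.0]
contact_force: [-0.4, -0.2, 0.2]
opening: 0.0298
t 5.425 pos [ 0.5063 -0.065   0.148 ] F [-0.43 -0.2   0.17] open 0.0298 tilt [ 0. -0. -1.]
roll units -0.002 shift units (cur tool axes) [-0.003  0.002  0.016]
shift units (target axes) [-0.003  0.002  0.016]
[[243.25278041 244.91332979]
 [246.98592612 282.14356587]]
```

View pics/s6.png

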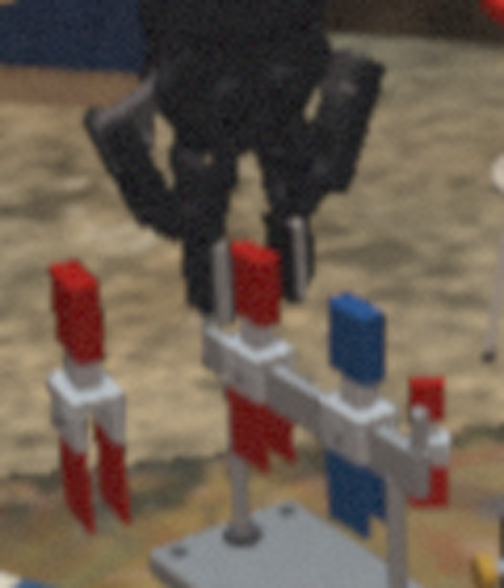

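```bash
python3 -m crank '[{"x":0,"y":0,"z":0,"roll":0},{"x":0,"y":0,"z":0,"roll":0},{"x":0,"y":0,"z":0,"roll":0},{"x":0,"y":0,"z":0,"roll":0},{"x":0,"y":0,"z":0,"roll":0}]' 1 20
python3 -c "
from h import *
to(A+.0373*yA,.147,pA)
s=cam('scene');t=cam('top')
crop(s,220,120,340,260,4.2,'s7.png')"
```

```text
t: 6.15
tool_pos: [0.5063, -0.065, 0.1479]
tool_rot: [2.089, 2.346, 0.0]
contact_force: [-0.6, 0.2, 0.5]
opening: 0.012
t 6.15 pos [ 0.5063 -0.065   0.1479] F [-0.57  0.19  0.5 ] open 0.012 tilt [ 0. -0. -1.]
roll units -0.003 shift units (cur tool axes) [-0.003  0.002  0.015]
shift units (target axes) [-0.003  0.002  0.015]
```

View pics/s7.png

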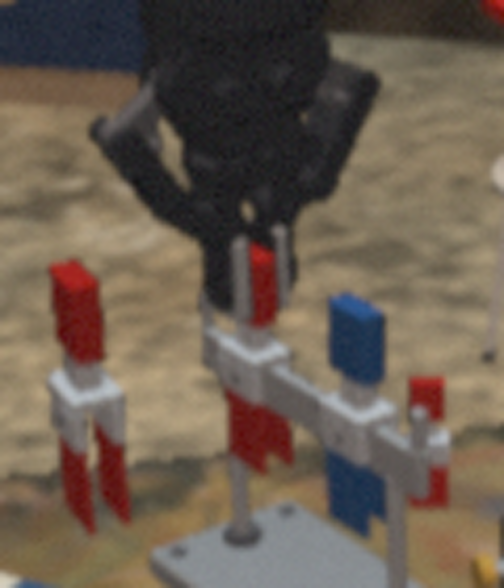

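Gripped (opening 12.0 mm). I'll lift it straight up.

```bash
python3 -m crank '[{"x":0,"y":0,"z":0,"roll":0},{"x":0,"y":0,"z":0,"roll":0},{"x":0,"y":0,"z":-0.05,"roll":0},{"x":0,"y":0,"z":-0.15,"roll":0},{"x":0,"y":0,"z":-0.3,"roll":0},{"x":0,"y":0,"z":-0.4,"roll":0},{"x":0,"y":0,"z":-0.5,"roll":0},{"x":0,"y":0,"z":-0.5,"roll":0},{"x":0,"y":0,"z":-0.3,"roll":0},{"x":0,"y":0,"z":0,"roll":0}]' 1 40
python3 -c "
from h import *
to(B-.038*yB,.28,pB)
s=cam('scene');t=cam('top')
crop(s,220,80,340,260,3.3,'s8.png')"
```

```text
t: 7.5
tool_pos: [0.5069, -0.0652, 0.2821]
tool_rot: [2.088, 2.344, 0.002]
contact_force: [-1.3, -0.4, -1.8]
opening: 0.0113
t 7.5 pos [ 0.5069 -0.0652  0.2821] F [-1.29 -0.37 -1.84] open 0.0113 tilt [ 0.003 -0.001 -1.   ]
roll units 2.364 shift units (cur tool axes) [-4.857 -0.605  0.04 ]
shift units (target axes) [-4.832  0.778  0.035]
```

View pics/s8.png

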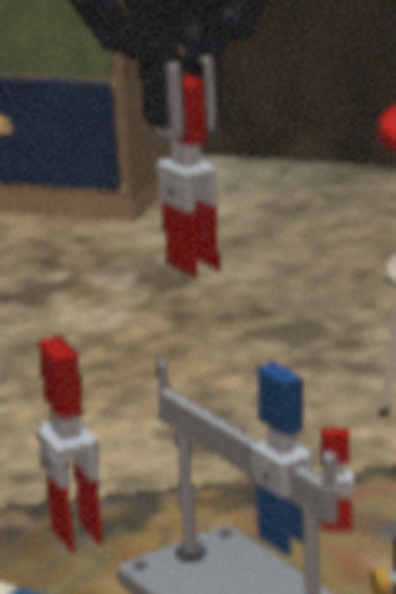

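The carrier is lifted clear and hangs straight; the blue one hasn't moved. Next I turn it and carry it across.

```bash
python3 -m crank '[{"x":0,"y":0,"z":0,"roll":0.4},{"x":0,"y":0,"z":0,"roll":0.6},{"x":0,"y":0,"z":0,"roll":0.6},{"x":0,"y":0,"z":0,"roll":0.5},{"x":0,"y":0,"z":0,"roll":0.26},{"x":-0.2,"y":0.05,"z":0,"roll":0},{"x":-0.4,"y":0.05,"z":0,"roll":0},{"x":-0.6,"y":0.1,"z":0,"roll":0},{"x":-0.6,"y":0.1,"z":0,"roll":0},{"x":-0.6,"y":0.1,"z":0,"roll":0}]'
python3 -m crank '[{"x":-0.6,"y":0.1,"z":0,"roll":0},{"x":-0.6,"y":0.1,"z":0,"roll":0},{"x":-0.6,"y":0.1,"z":0,"roll":0},{"x":-0.4,"y":0.05,"z":0,"roll":0},{"x":-0.2,"y":0.03,"z":0,"roll":0},{"x":-0.03,"y":0,"z":0,"roll":0},{"x":0,"y":0,"z":0,"roll":0},{"x":0,"y":0,"z":0,"roll":0}]'
python3 -c "
from h import *
to(B-.038*yB,.235,pB)
s=cam('scene');t=cam('top')
crop(s,290,130,450,380,2.4,'s9.png');crop(t,300,190,480,320,4,'t9.png')"
```

```text
t: 8.85
tool_pos: [0.5055, -0.2128, 0.2794]
tool_rot: [-2.399, -2.028, 0.001]
contact_force: [1.0, 0.2, -0.6]
opening: 0.0112
t: 9.85
tool_pos: [0.5042, -0.3576, 0.28]
tool_rot: [2.399, 2.029, 0.0]
contact_force: [-0.0, -0.3, -1.6]
opening: 0.011
t 9.85 pos [ 0.5042 -0.3576  0.28  ] F [-0.01 -0.25 -1.65] open 0.011 tilt [ 0.  0. -1.]
roll units 0.013 shift units (cur tool axes) [-0.02   0.005  0.749]
shift units (target axes) [-0.02   0.005  0.749]
```

View pics/s9.png

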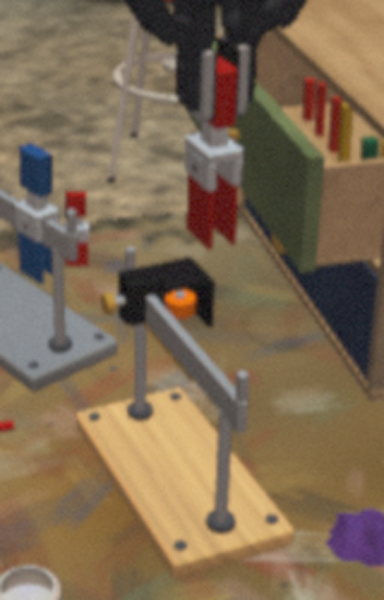

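View pics/t9.png

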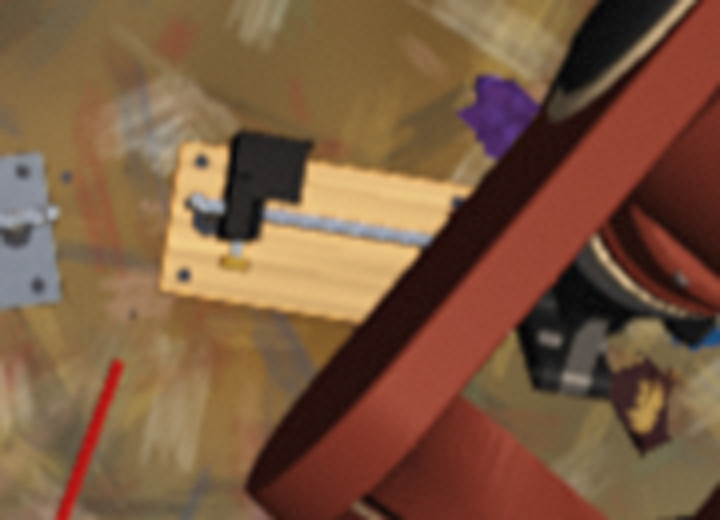

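```bash
python3 -c "
from h import *
s=cam('scene')
def at(o,y,v,z):return [*(o+v*y),z]
P=[at(B,yB,-.077,.133),at(B,yB,.077,.133),at(A,yA,.077,.133),at(A,yA,-.077,.133)]
print(proj(s,P),'obs (391,285.7) (344,233.3) (269,190) (319.7,217.7)')
print('effect of 2mm x',proj(s,np.array(P[0])+[.002,0,0])-proj(s,P[0]))
crop(s,330,220,420,300,8,'s10.png')
print((proj(s,P[0])-[330,220])*8)
"
```

```text
[[388.98051618 284.3149771 ]
 [341.70499631 232.43802591]
 [267.06634763 188.10683801]
 [317.48100234 216.81141315]] obs (391,285.7) (344,233.3) (269,190) (319.7,217.7)
effect of 2mm x [[ 1.22768984 -0.469478  ]]
[[471.84412945 514.51981683]]
```

View pics/s10.png

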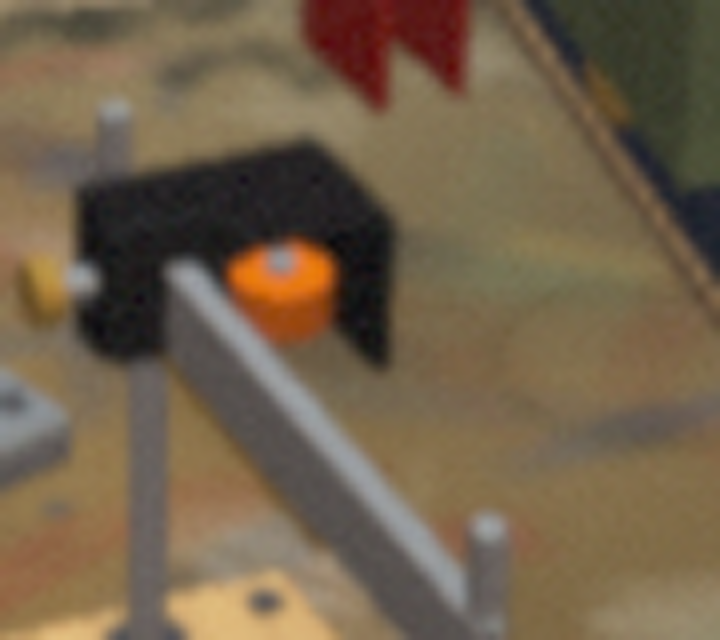

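```bash
python3 -c "
from h import *
s=cam('scene');o=ctrl.get_obs();p=o['tool_pos'];R=cv2.Rodrigues(o['tool_rot'])[0]
Rc=np.c_[R[:,1],R[:,0],[0,0,1]]
c=p+[0,0,.001]
L=[(10.25,-15,-28),(-10.25,-15,-28),(-10.25,15,-28),(10.25,15,-28),(-10.25,-15,-84),(10.25,-15,-84)]
q=proj(s,[c+Rc@np.array(l)/1000 for l in L])
print(((q-[350,140])*8).round(0))
crop(s,350,140,420,240,8,'s11.png')
"
```

```text
[[326. 409.]
 [207. 430.]
 [121. 360.]
 [237. 339.]
 [196. 753.]
 [311. 729.]]
```

View pics/s11.png

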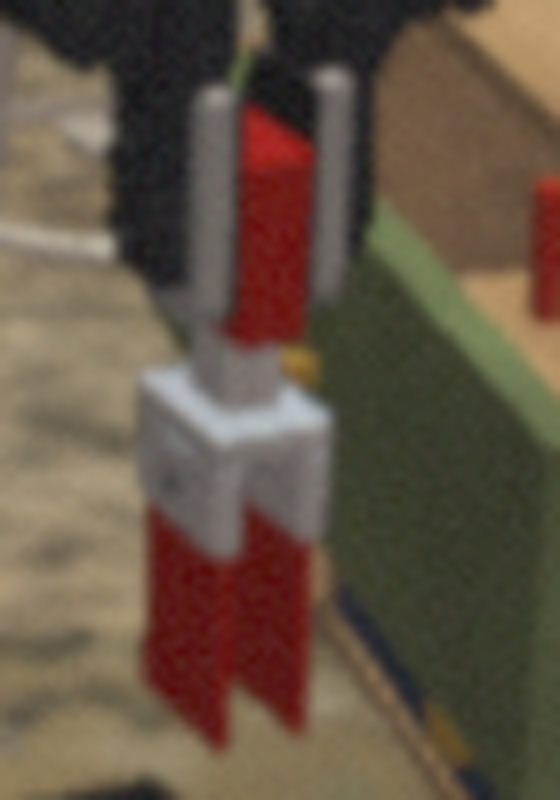

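The scene camera's offset is the same for the stands (+2.1, +1.3 px) and the held carrier (about +1.7, +1.4 px), so the sideways alignment is within about 1 mm. Now lowering.

```bash
python3 -m crank '[{"x":-0.02,"y":0.01,"z":0.2,"roll":0.01},{"x":0,"y":0,"z":0.4,"roll":0},{"x":0,"y":0,"z":0.4,"roll":0},{"x":0,"y":0,"z":0.2,"roll":0},{"x":0,"y":0,"z":0,"roll":0},{"x":0,"y":0,"z":0,"roll":0}]'
python3 -c "
from h import *
to(B-.038*yB,.150,pB)
s=cam('scene');crop(s,330,170,420,300,6,'s12.png')"
```

```text
t: 10.8
tool_pos: [0.5048, -0.3602, 0.2089]
tool_rot: [2.4, 2.025, 0.0]
contact_force: [-0.1, -0.0, -0.4]
opening: 0.0115
t 10.8 pos [ 0.5048 -0.3602  0.2089] F [-0.1  -0.02 -0.38] open 0.0115 tilt [ 0.001 -0.001 -1.   ]
roll units -0.007 shift units (cur tool axes) [ 0.021 -0.013  0.982]
shift units (target axes) [ 0.02  -0.012  0.982]
```

View pics/s12.png

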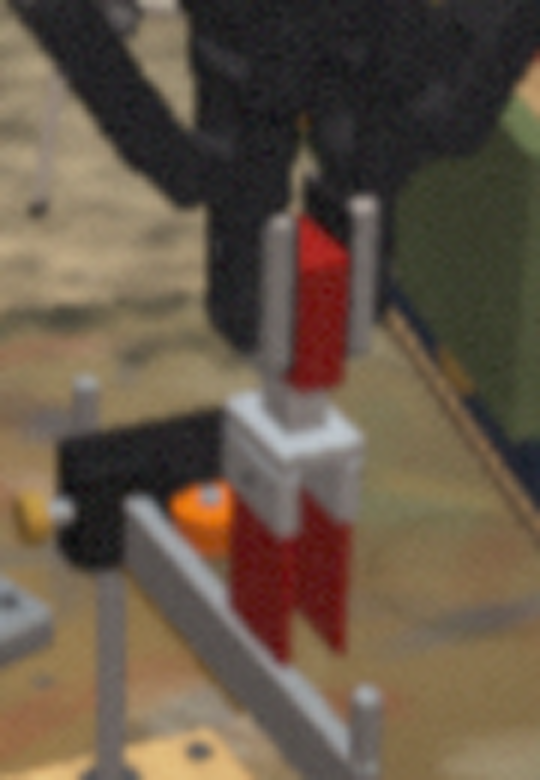

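```bash
python3 -m crank '[{"x":0.01,"y":-0.01,"z":0.08,"roll":0},{"x":0,"y":0,"z":0.12,"roll":0},{"x":0,"y":0,"z":0.12,"roll":0},{"x":0,"y":0,"z":0.12,"roll":0},{"x":0,"y":0,"z":0,"roll":0}]'
python3 -c "
from h import *
to(B-.038*yB,.150,pB)
s=cam('scene');crop(s,330,170,420,300,6,'s13.png')"
```

```text
t: 11.48
tool_pos: [0.5036, -0.3587, 0.1802]
tool_rot: [-2.4, -2.025, 0.0]
contact_force: [-0.3, 0.5, -2.1]
opening: 0.0117
t 11.475 pos [ 0.5036 -0.3587  0.1802] F [-0.31  0.46 -2.14] open 0.0117 tilt [-0.001  0.001 -1.   ]
roll units -0.006 shift units (cur tool axes) [-0.001  0.014  0.504]
shift units (target axes) [-0.     0.013  0.504]
```

View pics/s13.png

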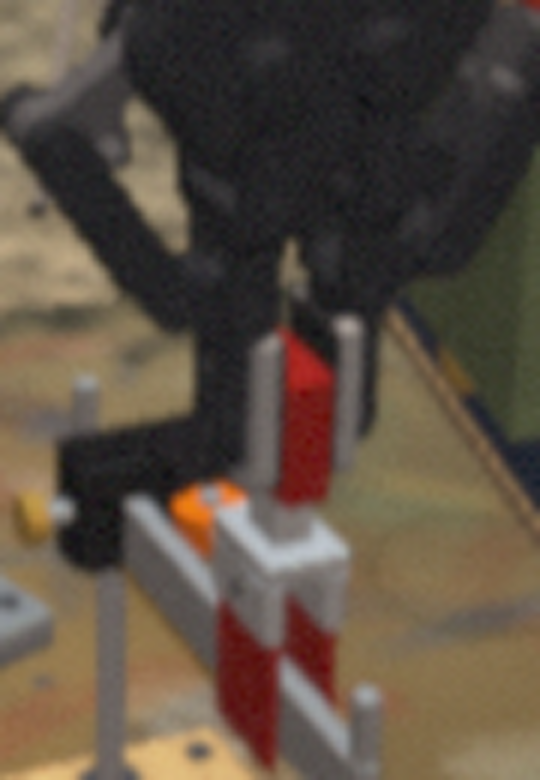

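It is astride the rail. I'll keep lowering.

```bash
python3 -m crank '[{"x":0,"y":0.01,"z":0.12,"roll":0},{"x":0,"y":0,"z":0.12,"roll":0},{"x":0,"y":0,"z":0.1,"roll":0},{"x":0,"y":0,"z":0.08,"roll":0},{"x":0,"y":0,"z":0,"roll":0}]'
python3 -m crank '[{"x":0,"y":0,"z":0.02,"roll":0},{"x":0,"y":0,"z":0,"roll":0}]'
python3 -c "
from h import *
to(B-.038*yB,.148,pB)"
```

```text
t: 12.15
tool_pos: [0.5043, -0.359, 0.1555]
tool_rot: [-2.4, -2.025, 0.0]
contact_force: [-0.1, 0.7, -0.8]
opening: 0.0113
t: 12.4
tool_pos: [0.5046, -0.3593, 0.1552]
tool_rot: [2.401, 2.026, 0.0]
contact_force: [-0.3, 0.3, -1.3]
opening: 0.0116
t 12.4 pos [ 0.5046 -0.3593  0.1552] F [-0.31  0.33 -1.25] open 0.0116 tilt [ 0. -0. -1.]
roll units -0.006 shift units (cur tool axes) [ 0.006 -0.005  0.12 ]
shift units (target axes) [ 0.006 -0.005  0.12 ]
```

```bash
python3 -m crank '[{"x":0,"y":0,"z":0.05,"roll":0},{"x":0,"y":0,"z":0,"roll":0}]'
python3 -m crank '[{"x":0,"y":0,"z":0.04,"roll":0},{"x":0,"y":0,"z":0,"roll":0}]'
python3 -m crank '[{"x":0,"y":0,"z":0.015,"roll":0},{"x":0,"y":0,"z":0,"roll":0}]'
```

```text
t: 12.65
tool_pos: [0.5043, -0.359, 0.1517]
tool_rot: [-2.401, -2.026, 0.0]
contact_force: [-0.3, -0.5, -1.4]
opening: 0.011
t: 12.9
tool_pos: [0.5044, -0.3591, 0.1493]
tool_rot: [-2.401, -2.026, 0.0]
contact_force: [-1.2, 0.6, -1.9]
opening: 0.0114
t: 13.15
tool_pos: [0.5045, -0.3592, 0.1486]
tool_rot: [-2.401, -2.026, 0.0]
contact_force: [-0.4, -0.3, -1.5]
opening: 0.0113
```

```bash
python3 -m crank '[{"x":0,"y":0,"z":0.012,"roll":0},{"x":0,"y":0,"z":0,"roll":0},{"x":0,"y":0,"z":0,"roll":0}]'
python3 -m crank '[{"x":0,"y":0,"z":0.008,"roll":0},{"x":0,"y":0,"z":0,"roll":0},{"x":0,"y":0,"z":0,"roll":0}]'
```

```text
t: 13.52
tool_pos: [0.5045, -0.3592, 0.148]
tool_rot: [2.401, 2.026, 0.0]
contact_force: [0.1, -0.3, -1.0]
opening: 0.0113
t: 13.9
tool_pos: [0.5045, -0.3592, 0.1479]
tool_rot: [2.401, 2.026, -0.0]
contact_force: [-0.8, 1.3, 2.7]
opening: 0.0113
```

```bash
python3 -m crank '[{"x":0.03,"y":0,"z":-0.004,"roll":0},{"x":0,"y":0,"z":0,"roll":0}]'
python3 -c "
from h import *
s=cam('scene')
u=np.array([283,262])/8+[330,220]-[2.1,1.3]-.4
for z in(.115,.121,.127):
  p=onz(s,u,z)[:2]-B; xB=np.array([yB[1],-yB[0]]); print('roller',z,p@xB,p@yB)
t=cam('top')
for c in((250,190),(320,180),(335,75),(175,240),(245,242)):
  p=onz(t,(c[0]/7+330-.4,c[1]/7+215-.4),.127)[:2]-B; print(c,p@xB,p@yB)
p=ctrl.get_obs()['tool_pos'][:2]-B;print('tcp in B',p@xB,p@yB)"
```

```text
t: 14.15
tool_pos: [0.505, -0.3577, 0.148]
tool_rot: [2.4, 2.025, -0.0]
contact_force: [-0.5, -1.8, 1.0]
opening: 0.0115
roller 0.115 0.019114439810134547 0.040503125188267645
roller 0.121 0.014604076013738483 0.03132969847119304
roller 0.127 0.010093712217342404 0.022156271754118547
(250, 190) 0.0018004390145501866 0.04637576541771684
(320, 180) 0.007230094025596814 0.028373765298263194
(335, 75) 0.0354684617263355 0.028337802907496313
(175, 240) -0.014282684037080003 0.0641385661698607
(245, 242) -0.012017795660729745 0.04573596652339037
tcp in B 0.00048519898450438996 -0.036714583869038586
```

```bash
python3 -m crank '[{"x":0.06,"y":0,"z":0,"roll":0},{"x":0.08,"y":0,"z":0,"roll":0},{"x":0.08,"y":0,"z":0,"roll":0},{"x":0.08,"y":0,"z":0,"roll":0},{"x":0.08,"y":0,"z":0,"roll":0},{"x":0,"y":0,"z":0,"roll":0}]'
python3 -m crank '[{"x":0.08,"y":0,"z":0,"roll":0},{"x":0.08,"y":0,"z":0,"roll":0},{"x":0.08,"y":0,"z":0,"roll":0},{"x":0.08,"y":0,"z":0,"roll":0},{"x":0.06,"y":0,"z":0,"roll":0},{"x":0,"y":0,"z":0,"roll":0}]'
cat > f.py <<'E'
from h import *
o=ctrl.get_obs();xB=np.array([yB[1],-yB[0]]);p=o['tool_pos'][:2]-B;F=o['contact_force']
R=cv2.Rodrigues(o['tool_rot'])[0]
print('t',round(o['t'],2),'B x,y mm',(1e3*p@xB).round(2),(1e3*p@yB).round(2),'z',o['tool_pos'][2].round(4),'F x,y,z',(F[:2]@xB).round(2),(F[:2]@yB).round(2),F[2].round(2),'tauz',o['wrist_torque'].round(2),'yaw err',np.degrees(np.arctan2(R[1,1],R[0,1])-pB).round(2))
E
python3 f.py
```

```text
t: 15.0
tool_pos: [0.5089, -0.3343, 0.148]
tool_rot: [-2.4, -2.026, -0.001]
contact_force: [-1.0, -1.0, 3.0]
opening: 0.0115
t: 15.75
tool_pos: [0.5126, -0.312, 0.1479]
tool_rot: [-2.4, -2.026, -0.001]
contact_force: [-0.0, -1.3, 3.6]
opening: 0.0114
t 15.75 B x,y mm 0.34 9.62 z 0.1479 F x,y,z 0.18 -1.33 3.59 tauz [-0.19  0.13 -0.05] yaw err -0.02
```

```bash
python3 -m crank '[{"x":0.03,"y":0,"z":-0.002,"roll":0},{"x":0.03,"y":0,"z":0,"roll":0},{"x":0,"y":0,"z":0,"roll":0}]' >/dev/null; python3 f.py
python3 -m crank '[{"x":0.03,"y":0,"z":0,"roll":0},{"x":0.03,"y":0,"z":0,"roll":0},{"x":0,"y":0,"z":0,"roll":0}]' >/dev/null; python3 f.py
python3 -m crank '[{"x":0.03,"y":0,"z":0,"roll":0},{"x":0,"y":0,"z":0,"roll":0}]' >/dev/null; python3 f.py
python3 -m crank '[{"x":0.03,"y":0,"z":0,"roll":0},{"x":0,"y":0,"z":0,"roll":0}]' >/dev/null; python3 f.py
```

```text
t 16.12 B x,y mm 0.28 12.76 z 0.1479 F x,y,z -0.68 -2.12 3.98 tauz [-0.45 -0.02 -0.07] yaw err -0.04
t 16.5 B x,y mm 0.29 16.47 z 0.148 F x,y,z 0.27 -2.79 4.76 tauz [-0.5   0.12 -0.01] yaw err -0.04
t 16.75 B x,y mm 0.29 18.27 z 0.1479 F x,y,z -0.56 -3.25 3.24 tauz [-0.49  0.16  0.02] yaw err -0.04
t 17.0 B x,y mm 0.29 20.05 z 0.1479 F x,y,z -0.38 -3.25 2.75 tauz [-0.59  0.1   0.03] yaw err -0.03
```

```bash
python3 -m crank '[{"x":0.02,"y":0,"z":0,"roll":0},{"x":0,"y":0,"z":0,"roll":0}]' >/dev/null; python3 f.py
python3 -m crank '[{"x":0.02,"y":0,"z":0,"roll":0},{"x":0,"y":0,"z":0,"roll":0}]' >/dev/null; python3 f.py
python3 -m crank '[{"x":0.02,"y":0,"z":0,"roll":0},{"x":0,"y":0,"z":0,"roll":0}]' >/dev/null; python3 f.py
python3 -m crank '[{"x":0.02,"y":0,"z":0,"roll":0},{"x":0,"y":0,"z":0,"roll":0}]' >/dev/null; python3 f.py
```

```text
t 17.25 B x,y mm 0.3 21.16 z 0.148 F x,y,z 0.49 -2.64 3.8 tauz [-0.61  0.05  0.01] yaw err -0.04
t 17.5 B x,y mm 0.28 22.33 z 0.1479 F x,y,z 0.26 -4.69 3.53 tauz [-0.6   0.09  0.05] yaw err -0.04
t 17.75 B x,y mm 0.28 23.59 z 0.1479 F x,y,z -0.55 -3.21 4.45 tauz [-0.64  0.11  0.  ] yaw err -0.04
t 18.0 B x,y mm 0.28 24.81 z 0.1479 F x,y,z -0.36 -3.74 3.72 tauz [-0.65  0.11 -0.02] yaw err -0.04
```

```bash
python3 -c "
from h import *
s=cam('scene');crop(s,320,170,420,300,6,'s14.png')"
```

```text
(no output)
```

View pics/s14.png

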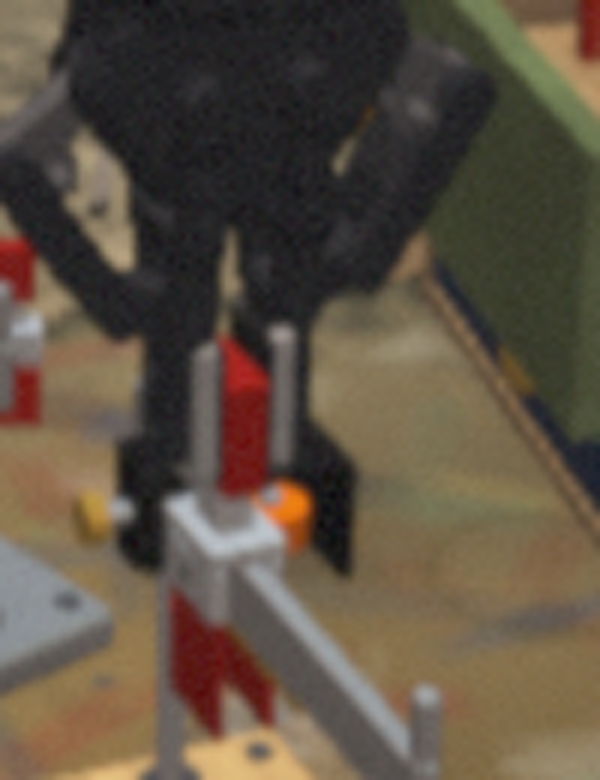

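```bash
python3 -m crank '[{"x":0.02,"y":0,"z":-0.003,"roll":0},{"x":0,"y":0,"z":0,"roll":0}]' >/dev/null; python3 f.py
python3 -m crank '[{"x":0.02,"y":0,"z":0,"roll":0},{"x":0,"y":0,"z":0,"roll":0}]' >/dev/null; python3 f.py
python3 -m crank '[{"x":0.02,"y":0,"z":0,"roll":0},{"x":0,"y":0,"z":0,"roll":0}]' >/dev/null; python3 f.py
```

```text
t 18.3 B x,y mm 0.22 25.85 z 0.1479 F x,y,z 0.87 -4.53 4.49 tauz [-0.8   0.1   0.03] yaw err -0.04
t 18.55 B x,y mm 0.17 26.51 z 0.1479 F x,y,z -0.42 -5.54 3.51 tauz [-1.15  0.19 -0.03] yaw err -0.05
t 18.8 B x,y mm 0.19 27.32 z 0.148 F x,y,z -0.61 -7.45 2.29 tauz [-1.36  0.23 -0.04] yaw err -0.05
```

```bash
python3 -m crank '[{"x":0.02,"y":0,"z":0,"roll":0},{"x":0,"y":0,"z":0,"roll":0}]' >/dev/null; python3 f.py
python3 -m crank '[{"x":0.015,"y":0,"z":0,"roll":0},{"x":0,"y":0,"z":0,"roll":0}]' >/dev/null; python3 f.py
```

```text
t 19.05 B x,y mm 0.2 28.53 z 0.148 F x,y,z -0.13 -6.75 3.26 tauz [-1.35  0.21 -0.01] yaw err -0.05
t 19.3 B x,y mm 0.21 29.34 z 0.148 F x,y,z -0.82 -7.21 2.56 tauz [-1.35  0.14  0.01] yaw err -0.06
```

```bash
python3 -m crank '[{"x":0.02,"y":0,"z":0,"roll":0},{"x":0,"y":0,"z":0,"roll":0}]' >/dev/null; python3 f.py
python3 -m crank '[{"x":0.015,"y":0,"z":0,"roll":0},{"x":0,"y":0,"z":0,"roll":0}]' >/dev/null; python3 f.py
```

```text
t 19.55 B x,y mm 0.2 30.4 z 0.148 F x,y,z 0.85 -7.12 2.38 tauz [-1.48  0.17 -0.09] yaw err -0.06
t 19.8 B x,y mm 0.19 30.83 z 0.148 F x,y,z 0.49 -8.65 2.04 tauz [-1.72  0.23 -0.06] yaw err -0.06
```

```bash
python3 -m crank '[{"x":0.015,"y":0,"z":0,"roll":0},{"x":0,"y":0,"z":0,"roll":0}]' >/dev/null; python3 f.py
python3 -c "
from h import *
s=cam('scene');crop(s,320,170,420,300,6,'s15.png')"
```

```text
t 20.05 B x,y mm 0.21 31.24 z 0.148 F x,y,z 0.63 -10.66 1.85 tauz [-1.99  0.3  -0.01] yaw err -0.06
```

View pics/s15.png

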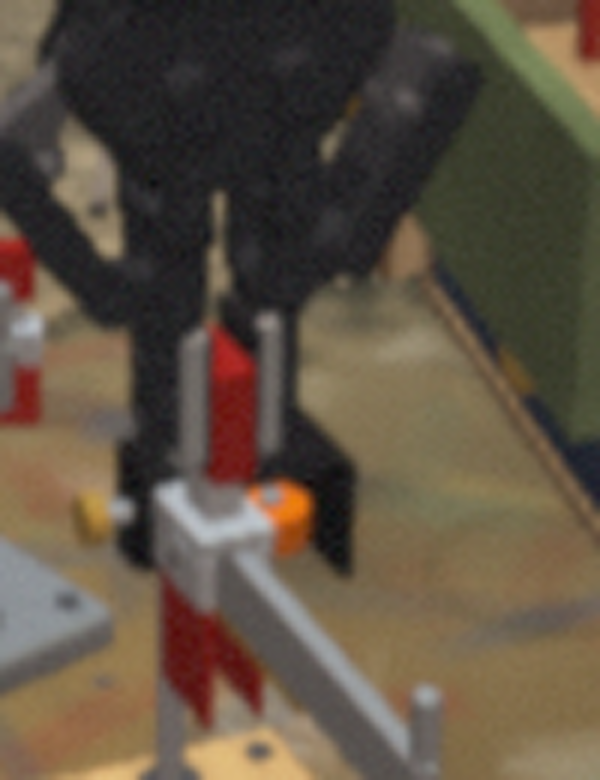

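```bash
python3 -c "
from h import *
s=cam('scene');o=ctrl.get_obs();p=o['tool_pos'];R=cv2.Rodrigues(o['tool_rot'])[0]
Rc=np.c_[R[:,1],R[:,0],[0,0,1]]
c=p+[0,0,.001]
L=[(10.25,-15,-28),(-10.25,-15,-28),(-10.25,15,-28),(-10.25,-15,-84),(10.25,-15,-84),(6,-13,16),(6,-13,-16),(-6,-13,-16)]
q=proj(s,[c+Rc@np.array(l)/1000 for l in L])+[2.1,1.3]+.4
print(((q-[335,220])*12).round(0))
J=proj(s,c)-proj(s,c-.001*Rc[:,1]);print('1mm y in px*12',J*12)
X=lambda x,y,z:[*(B+x*np.array([yB[1],-yB[0]])+y*yB),z]
print('roller axis top at y=40.5,45',(proj(s,[X(.0195,.0405,.118),X(.0195,.045,.118)])+[2.5,1.7]-[335,220])*12)
crop(s,335,220,385,270,12,'s16.png')
"
```

```text
[[387. 457.]
 [234. 491.]
 [134. 377.]
 [229. 874.]
 [378. 838.]
 [355. 138.]
 [350. 371.]
 [260. 391.]]
1mm y in px*12 [[-3.44024206 -3.6193829 ]]
roller axis top at y=40.5,45 [[367.7493661  371.83877436]
 [352.37668692 355.35342636]]
```

View pics/s16.png

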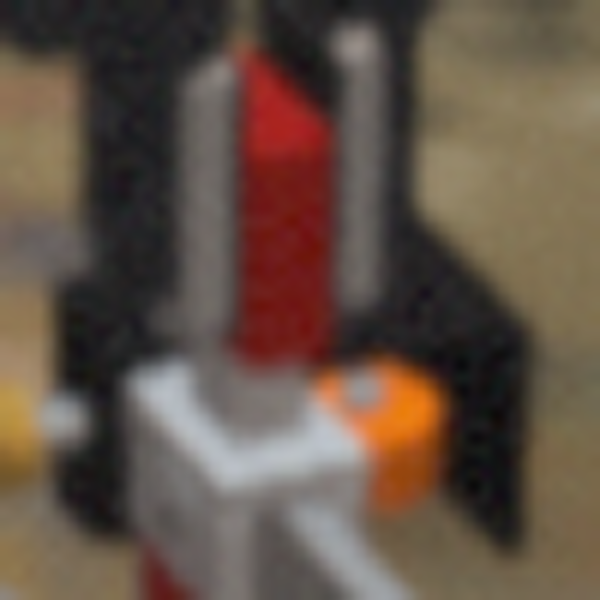

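```bash
python3 -m crank '[{"x":0.015,"y":0,"z":0,"roll":0},{"x":0,"y":0,"z":0,"roll":0}]' >/dev/null; python3 f.py
```

```text
t 20.4 B x,y mm 0.18 31.64 z 0.1481 F x,y,z 0.12 -12.5 2.76 tauz [-2.33  0.3  -0.07] yaw err -0.07
```

```bash
python3 -m crank '[{"x":-0.015,"y":0,"z":0,"roll":0},{"x":0,"y":0,"z":0,"roll":0}]' >/dev/null; python3 f.py
python3 -m crank '[{"x":0,"y":0,"z":0,"roll":0},{"x":0,"y":0,"z":0,"roll":0},{"x":0,"y":0,"z":0,"roll":0},{"x":0,"y":0,"z":0,"roll":0}]' 0.6 20; python3 f.py
python3 -c "
from h import *
s=cam('scene');crop(s,335,200,385,270,8,'s17.png')"
```

```text
t 20.65 B x,y mm 0.18 31.47 z 0.148 F x,y,z 0.23 -9.08 2.87 tauz [-1.91  0.24 -0.03] yaw err -0.07
t: 21.15
tool_pos: [0.5165, -0.288, 0.1477]
tool_rot: [-2.4, -2.026, -0.0]
contact_force: [0.0, 0.5, 0.3]
opening: 0.0341
t 21.15 B x,y mm 0.11 33.92 z 0.1477 F x,y,z -0.06 0.48 0.34 tauz [-0.02 -0.04  0.01] yaw err -0.02
```

View pics/s17.png

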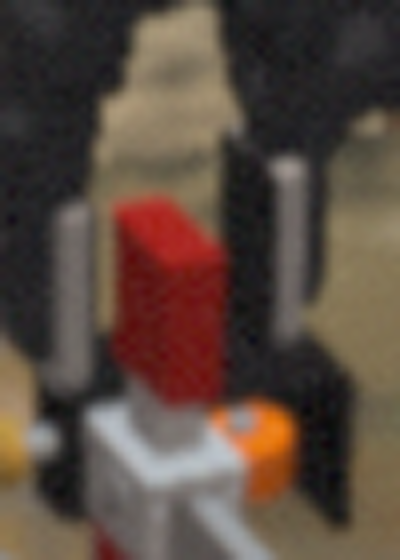

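Released: the carrier is upright and its saddle sits beside the roller. I'll withdraw straight up and check from a distance.

```bash
python3 -m crank '[{"x":-0.04,"y":0,"z":-0.05,"roll":0},{"x":0,"y":0,"z":-0.2,"roll":0},{"x":0,"y":0,"z":-0.4,"roll":0},{"x":0,"y":0,"z":-0.6,"roll":0},{"x":0,"y":0,"z":-0.6,"roll":0},{"x":-0.5,"y":-0.5,"z":-0.4,"roll":0},{"x":-0.6,"y":-0.6,"z":0,"roll":0},{"x":-0.6,"y":-0.6,"z":0,"roll":0},{"x":-0.6,"y":-0.6,"z":0,"roll":0},{"x":0,"y":0,"z":0,"roll":0}]'
python3 -c "
from h import *
s=cam('scene');crop(s,320,190,400,290,6,'s18.png');t=cam('top');crop(t,220,190,460,310,3.3,'t18.png')
im=t['img'].astype(int);m=(im[...,2]>90)&(im[...,0]<70)&(im[...,2]>im[...,1]+30)
k,l,st,ce=cv2.connectedComponentsWithStats(m.astype(np.uint8))
print([(st[i],ce[i].round(1)) for i in range(1,k) if st[i,4]>40 and 270<ce[i][0]<310])
print(ctrl.get_obs()['contact_force'])
c=[*(B+.0307*yB),.165];print('pred tab top centre, s18 crop',(proj(s,c)+[2.1,1.3]-[320,190])*6,'t18',(proj(t,c)-[220,190])*3.3)"
```

```text
t: 22.45
tool_pos: [0.3548, -0.4055, 0.2843]
tool_rot: [2.405, 2.019, -0.001]
contact_force: [0.2, 0.1, -0.1]
opening: 0.0341
[(array([284, 242,  14,   7,  77], dtype=int32), array([290. , 244.8]))]
[-0.39384849 -0.2532638  -0.61356633]
pred tab top centre, s18 crop [[219.58900051 229.30288006]] t18 [[517.31241586 173.85532787]]
```

View pics/s18.png

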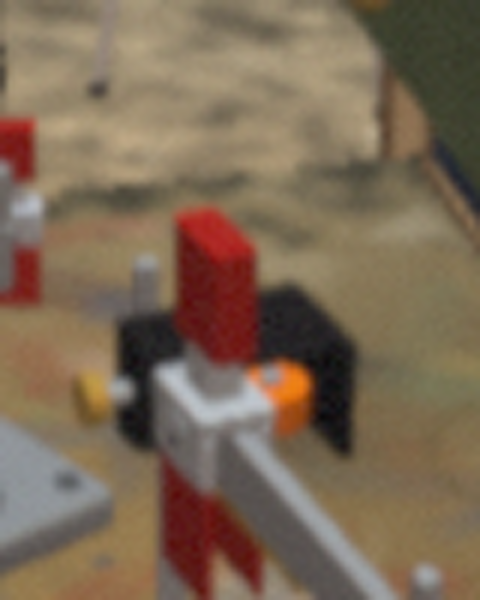

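View pics/t18.png

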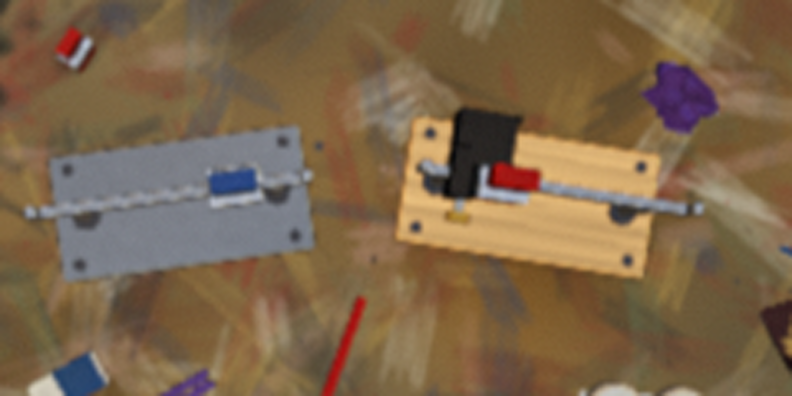

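```bash
python3 -c "
from h import *
t=cam('top');im=t['img'].astype(int);R,G,Bl=im[...,0],im[...,1],im[...,2]
k,l,st,ce=cv2.connectedComponentsWithStats(((R>110)&(G<70)&(Bl<70)).astype(np.uint8))
xB=np.array([yB[1],-yB[0]])
for i in range(1,k):
  if st[i,4]>40 and 350<ce[i][0]<410 and 210<ce[i][1]<270:
    p=onz(t,ce[i],.165)[:2]-B; print(st[i],ce[i],'B x,y',p@xB,p@yB)
p=onz(t,(248.2,250.4),.165)[:2]-A;print('same at A',p@np.array([yA[1],-yA[0]]),p@yA)
crop(t,350,215,420,265,11,'t19.png')"
```

```text
[370 239  13   9  87] [375.7816092 243.4137931] B x,y -0.0015452394903278034 0.03224084471710079
same at A -0.0003024182149658914 0.037999116578918
```

View pics/t19.png

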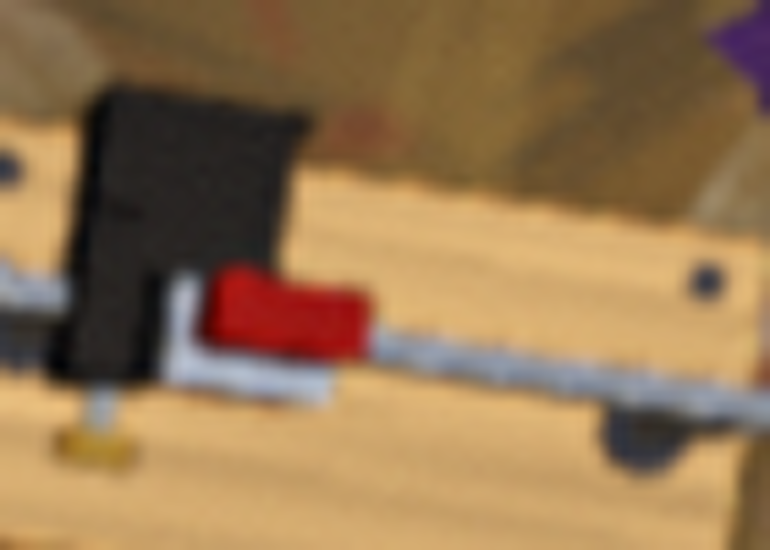

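```bash
python3 -c "
from station import ctrl
print(ctrl.finish_job(),ctrl.get_obs()['t'])"
```

```text
the job is handed in; nothing more can be done
the job is handed in; nothing more can be done
```

The red carrier is in the clip, up against the buffer, and released. I handed the job in at about 22.6 s of the 64 s. No verdict came back, so the checks below are my own.

**What I did:** I chose the middle-sized red carrier on the grey rail and gripped it across its 12 mm tab. I lifted it clear of the end stops and set it down astride the wooden stand's rail at about y = -38 mm. Then I slid it towards the clip in small steps. The push rose to about 7 N passing the roller. From about y = 30.5 mm it climbed at about 5 N per mm, which matches the rubber buffer. The highest push I measured was 12.5 N, and I eased back to about 9 N before letting go.

**Last checks:**
- **Red carrier:** upright, with its saddle end against the clip. Its tab is at y ≈ 32 mm on the stand, so it did not spring back. It sits about 1.5 mm sideways, away from the roller, as the roller should push it.
- **Blue carrier:** its picture position moved by less than 0.2 px, so it has not moved.
- **Arm:** clear of everything, with wrist force near zero.

**Failed or disagreed:**
- My first move was refused because the rows left out the zero values; it caused no motion.
- The scene camera is offset by about 2 px from the top camera. The stands and the held carrier showed nearly the same offset, so it did not affect the alignment.
- The push rose about 5 mm later than I expected from where the roller appears in the pictures. I could not measure the roller's holding force directly.

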